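# Rock a fresh battery pack into the label printer and lock it

### The arm

A 6-joint arm with a two-finger parallel gripper is mounted at the origin on a cart in front of the work surface, level with it; the furniture and walls round the work are solid. World frame = base frame: x ahead of the robot, y to its left, z up, the work surface at z = 0. Lengths are in mm, angles in rad, forces in N, time in s.
With the tool pointing down it reaches from about 350 to 875 mm from the base axis. Payload 4.2 kg.
Tool frame: the origin (TCP) lies between the finger pads; the fingertips stand 17 mm ahead of it and the grasp point (between the pads) lies 2 mm behind it; z points along the fingers, y is the line along which they close (so a half turn about z gives the same grasp; the last joint's range is limited). The gripper opens to 85 mm and grips with 20 to 120 N. Pads are 22 mm wide; open, the fingers measure 114 mm over their backs; the gripper's body (76 mm by 85 mm) begins 54 mm behind the grasp point. The pads swing forward as they close: fully open they stand 13 mm farther back than shut.
Start: joints at [1.512, 0.385, 0.008, 0, -1.194, -0.259], TCP at [195.266, 593.692, 248.312] pointing down, gripper open.
Joint ranges: [-3.14, 3.14], [-1.21, 2.06], [-1.07, 1.41], [-3.16, 2.05], [-2.99, -0.16], [-3.1, 3.1]. Speed limits (rad/s): [2.79, 2.79, 3.14, 3.14, 3.14, 3.14].

### API

Orientations are given as a unit quaternion [x, y, z, w].
In Python, from bench import arm gives the robot as it stands.
- The arm moves only by the shell command python3 jog.py 'ROWS' [OPENING]. ROWS is a JSON list that holds a single list of rows (three levels of brackets), with 1 to 10 rows, each of 6 numbers: dx, dy, dz in a scale on which 1.0 is 750 mm, then a rotation vector rx, ry, rz in normalised numbers (1 is 180 degrees); each row is the pose to reach, as a shift and turn from the pose commanded when the command began, along the tool's axes at that moment; what a row does not reach only later rows make up. A row lasts 1/10 s, in which the tool goes at most 50 mm and 0.15 rad, less where a joint would pass 70% of its speed; a pose out of reach is approached as far as the arm can. OPENING is the finger opening in mm, set as the command begins (- or left out keeps the last). The fingers move at their own pace and stop on an object; the grip force is fixed at half the most. Time passes only in rows, so rows that do not move let the fingers close. It prints the time, the measured TCP pose, the force, the opening and the grip force at its end. Input that does not fit is refused with a message, and nothing moves.
- arm.read_state(): the state, without advancing time (a new reading comes with each control period).
- arm.get_image(name): name is "side" or "top"; returns the picture (420x560x3 uint8, blue, green, red); there is no depth.
- arm.get_calibration(name): a dict with "K" (3x3 intrinsics, pixels), "rvec" (rotation vector, rad) and "tvec" (3), from world to camera coordinates, as OpenCV has them. Camera axes: x right, y down, z forward; pixel columns grow to the right and rows downward; lengths in mm; the calibration is good to about 2 mm. A picture is of the moment at which its call begins. get_calibration takes no time and is no camera call.
- arm.job_done(): hands the job in; it is judged then, once.
The state is a dict: "clock": time; "joints": joint angles; "joint_vel": joint speeds; "joint_efforts": joint torques, N m; "position": TCP position; "ee_rot": TCP orientation; "contact_force": force on the tool from outside, world axes, zero at the start; "wrist_torque": the same for the moment, N m; "gripper_width": finger opening in mm; "grasp_force": force on a finger pad.
Only numpy, scipy, OpenCV 4.12 (cv2) and the standard library are available. Lean on these libraries where they do the work, as an engineer would, in place of code of your own. Each camera call takes 0.05 s, during which the arm holds its last target. There are 200 camera calls.

### The job

Take the charged battery pack out of the charging cradle, put its brass-contact end first, at a slant, against the sprung contacts in the label printer's open bay and rock it down until it lies flat; then slide the steel bolt all the way across its tail to lock it in. The fit is close: ease it in by feel with no more than about a kilo of push, never leaning on it. Do not disturb the other goods.

Things in the scene. Friction and masses are not known exactly. Their poses are not given: they have to be found in the camera images.
- pack: Black battery pack, about 0.18 kg: block 72 (x) x 44 (y) x 18 mm with a ribbed grip 36 (x) x 22 (y) x 20 mm centred on top (38 mm tall in all; pinch it across y). Origin: centre of the underside. The -x end carries three brass contacts, the +x end (tail) a grey strip on top. Starts flat in the cradle, its x along the cradle's x, underside 10 mm above the table.
- brass_end (a point): Point on the pack: middle of its brass-contact end face, 36 mm along -x from the pack's origin and 9 mm up.
- charger: White charging cradle, 108 x 78 mm, fixed. Origin: centre of its underside. Its well, 8 mm deep, floor 10 mm above the table, holds the pack loosely; the rim is 18 mm high, a low bar at its +x side 26 mm.
- printer: Grey and black label printer, 134 (x) x 165 (y) mm, fixed; origin: centre of the underside. Flat deck 40 mm above the table with a battery bay open upward; on the deck's -y half a round black roll cover, its top 71 mm above the table. The -x side has the two small round keys and the paper slot.
- bay (a point): Where the seated pack's origin belongs: on the bay floor, 20 mm under the deck; axes as the printer's. Bay 45.5 mm wide in y, +-22.75 (pack 44), rim chamfered 1 mm. Tail wall at x = +36 mm, end wall at x = -46 mm. The sprung contacts stand before the end wall. Seated, the pack's top lies 2 mm under the deck.
- contacts (a joint): Sprung contact carriage across the bay, 32 mm wide, square top 14 mm above the bay floor. 0 at rest, face at x = -31 mm of the bay; grows as pushed to -x, hard stop at 0.0076 m. Pushing takes 1.2 N at first and 5.8 N at the stop. The seated pack holds it at 0.005. Too short a push and the tail catches on the rim.
- bolt (a joint): Steel lock bolt 26 x 26 x 4 mm lying on the deck at the bay's tail end. Starts open, 0 to 0.004 m, clear of the bay on its +y side; slides to -y to 0.032 (fully across) and then overlaps the pack's tail by 6 mm. Stiff, about 1.5 N to move, stays where left.
- bolt_knob (a point): Top centre of the bolt's black knob, 14 (x) x 12 (y) x 16 mm, top 60 mm above the table (20 over the deck); moves with the bolt.
- cards: Banded stack of cards, 63 x 85 x 19 mm, loose; origin under its centre. Leave alone.
- soap: Boxed soap with red flowers, standing, 24 x 59 x 85 mm, loose; origin under its centre. Leave alone.
- daisy: Cream boxed soap with small flowers, standing, 24 x 55 x 85 mm, loose; origin under its centre. Leave alone.
- bird: Black bird figure, 36 x 81 x 52 mm, loose; origin under its centre. Leave alone.

How it is judged (in metres and radians):
On the way:
1. the brass end, going in first at a slant of over 0.12 rad, presses the sprung contacts back by over 3 mm (angle between pack's own z axis and vertical above 0.12 rad and value of joint contacts above 0.003 m and x of brass_end in the frame of bay below -0.015 m), for 0.1 s.
At the end, for the whole second after the job is handed in: The pack lies flat in the bay, brass end at the contacts: within 3.5 mm of its seat sideways, 2.5 mm in height and 0.05 rad of level, at rest; the bolt is slid across by more than 27 of its 32 mm (value of joint bolt above 0.027 m and horizontal distance between pack and bay below 0.0035 m and z of pack in the frame of bay between -0.0025 and 0.0025 m and x of brass_end in the frame of bay below -0.03 m and angle between the z axis of pack and the z axis of printer, either way round below 0.05 rad and linear speed of pack below 0.02 m/s); the robot touches nothing.
It fails at once if the pack bears on the printer (bay, contacts or bolt) with more than 25 N in all, the contact forces added up (contact force between pack and printer above 25 N).
It fails at once if a loose bystander (card stack, two soaps, bird) is shifted by more than 30 mm (distance of any of cards, soap, bird, daisy from where it was at the start of the episode above 0.03 m).
It also fails if it takes over 72 s, if anything falls off the work surface, if the arm or the gripper's body presses on something with over 40 N, if the wrist force passes 120 N, or if a joint passes its speed limit or range.

## Working session

There is one attempt and no reset: what is moved stays moved. The work goes in short steps, Python scripts to look and compute and a shell command to move; the robot and the scene stay as the last step left them, time stands still between calls to the robot, and variables do not carry over. Pictures are saved under pics/ and viewed, at most 10 in all, crops included, and the job is handed in when it is done.

```bash
ls; mkdir -p pics; cat > h.py <<'E'
import cv2,numpy as np
from scipy.spatial.transform import Rotation as R
from bench import arm
def cal(n):
    c=arm.get_calibration(n);return np.array(c["K"],float),cv2.Rodrigues(np.array(c["rvec"],float))[0],np.array(c["tvec"],float).ravel()
def ray(n,u,v):
    K,Rm,t=cal(n);d=Rm.T@np.linalg.inv(K)@[u,v,1];return -Rm.T@t,d/np.linalg.norm(d)
def plane(n,u,v,z):
    o,d=ray(n,u,v);return o+d*(z-o[2])/d[2]
def proj(n,P):
    K,Rm,t=cal(n);p=K@(Rm@np.array(P,float)+t);return p[:2]/p[2]
def tri(n1,p1,n2,p2):
    o1,d1=ray(n1,*p1);o2,d2=ray(n2,*p2)
    s=np.linalg.lstsq(np.c_[d1,-d2],o2-o1,rcond=None)[0]
    a=o1+d1*s[0];b=o2+d2*s[1];return (a+b)/2,np.linalg.norm(a-b)
E
python3 - <<'E'
from h import *
for n in("side","top"):
    cv2.imwrite(f"pics/{n}0.png",arm.get_image(n)); K,Rm,t=cal(n);print(n,K[0,0],-Rm.T@t,Rm[2])
s=arm.read_state();print(s)
E
```

```text
bench.py
jog.py
pics
side 442.2048220842775 [468.96404704 900.74965614 525.00311044] [ 0.09633189 -0.8699427  -0.48365263]
top 546.3258353653318 [ 496.52503297   55.04150762 1251.81101083] [ 0.05932184  0.00106789 -0.99823834]
{'clock': 0.1, 'joints': array([ 1.51161162e+00,  3.85485249e-01,  6.76933332e-03, -3.94184531e-04,
       -1.19398272e+00, -2.58607487e-01]), 'joint_vel': array([-0.00161287, -0.0021405 ,  0.00252636,  0.00270563,  0.00266993,
        0.00022221]), 'joint_efforts': array([-4.36493447e-04, -3.93316340e+01,  1.88929063e+01,  4.19795573e+00,
       -2.58330670e-03,  8.30395635e-06]), 'position': array([195.13007618, 593.25820626, 247.33628982]), 'ee_rot': array([ 9.87390585e-01, -1.58300014e-01, -8.76018292e-05,  9.64665848e-04]), 'contact_force': array([-0.30065917,  0.36774238, -0.86517873]), 'wrist_torque': array([ 0.00638634, -0.01813556, -0.0067887 ]), 'grasp_force': 0.0, 'gripper_width': 85.39773994743969}
```

View pics/top0.png

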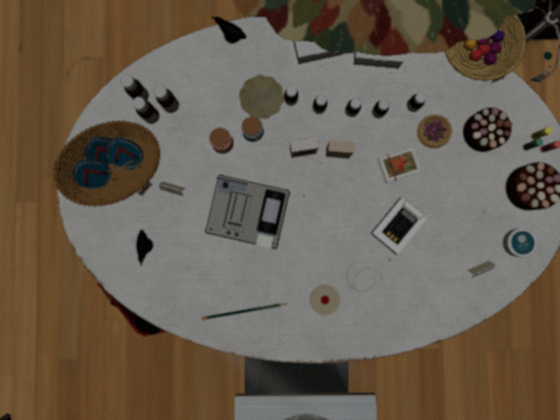

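View pics/side0.png

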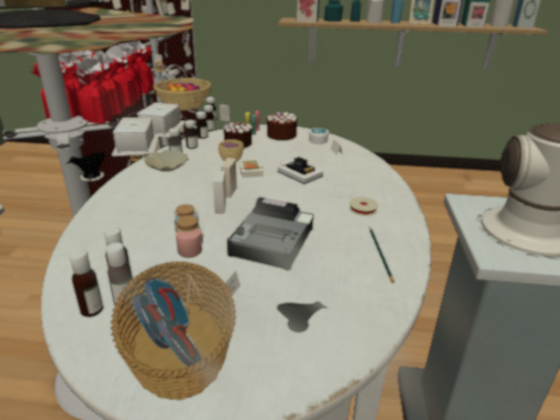

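The top view shows the printer at about (248,212), the cradle with the pack at (399,226), the soaps at (303,147) and (340,149), the cards at (400,165) and the bird at (144,247). The side view shows the printer at (272,232) and the pack at (300,168). I need enlargements.

```bash
python3 - <<'E'
from h import *
t=cv2.imread("pics/top0.png");s=cv2.imread("pics/side0.png")
def cr(im,x,y,w,h,f):return cv2.convertScaleAbs(cv2.resize(im[y:y+h,x:x+w],None,fx=f,fy=f,interpolation=cv2.INTER_CUBIC),alpha=1.6)
a=cr(t,195,165,100,90,4);b=cr(t,360,185,80,75,4)
o=np.zeros((600,800,3),np.uint8);o[:360,:400]=a;o[:300,440:760]=b
o[360:600,:400]=cr(s,225,190,100,60,4)
o[360:600,440:760]=cr(s,265,140,80,60,4)
cv2.imwrite("pics/crop1.png",o)
print(proj("top",[195,593,247]),proj("top",[0,0,0]),proj("side",[195,593,247]))
E
```

```text
[-17.75006229 411.17109971] [305.50100914 463.81827065] [635.03098785 338.03725085]
```

View pics/crop1.png

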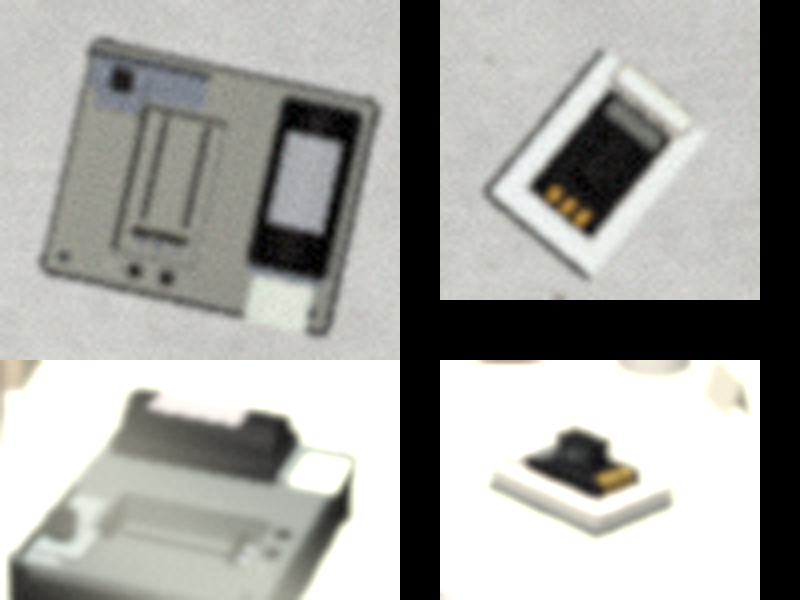

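The crops show the printer's keys at the bottom (so its -x faces the robot), the bolt knob near top pixel (225,184) and the bay around (237,209). The pack's brass end points lower left, at about (391,236). Next I'll measure the outlines and take a closer view of the bay.

```bash
python3 - <<'E'
from h import *
ims=[arm.get_image("top").astype(float) for _ in range(8)]
t=np.mean(ims,0).astype(np.uint8);cv2.imwrite("pics/topm.png",t)
s=np.mean([arm.get_image("side").astype(float) for _ in range(8)],0).astype(np.uint8);cv2.imwrite("pics/sidem.png",s)
g=cv2.cvtColor(t,cv2.COLOR_BGR2GRAY)
print("table",g[200,320],"deck",g[190,262],g[230,225])
def rect(mask,box,z,n="top"):
    x,y,w,h=box;m=np.zeros_like(mask);m[y:y+h,x:x+w]=mask[y:y+h,x:x+w]
    cs=max(cv2.findContours(m,cv2.RETR_EXTERNAL,cv2.CHAIN_APPROX_NONE)[0],key=cv2.contourArea)
    P=np.array([plane(n,*p,z)[:2] for p in cs[:,0]],np.float32)
    return cv2.minAreaRect(cv2.convexHull(P))
for th in(100,115,125):
    print(th,"printer",rect((g<th).astype(np.uint8),(195,165,105,95),40))
for th in(150,165):print("charger",rect((g>th).astype(np.uint8),(362,190,72,70),18))
for th in(60,90):print("packdark",rect((g<th).astype(np.uint8),(380,200,40,45),28))
a=cv2.resize(t[170:245,205:265],None,fx=8,fy=8,interpolation=cv2.INTER_CUBIC)
b=cv2.resize(s[195:255,225:320],None,fx=3.2,fy=3.2,interpolation=cv2.INTER_CUBIC)
c=cv2.resize(s[150:185,275:330],None,fx=5.5,fy=5.5,interpolation=cv2.INTER_CUBIC)
o=np.zeros((600,800,3),np.uint8);o[:,:480]=np.clip(a*2.,0,255);o[:b.shape[0],490:490+b.shape[1]]=np.clip(b*1.0,0,255);o[300:300+c.shape[0],490:490+c.shape[1]]=c
cv2.imwrite("pics/crop2.png",o)
E
```

```text
table 125 deck 92 92
100 printer ((563.9024658203125, 125.15233612060547), (166.6329345703125, 137.0919189453125), 76.75851440429688)
115 printer ((563.8359985351562, 125.46135711669922), (169.8032989501953, 139.4948272705078), 77.04229736328125)
125 printer ((558.2290649414062, 136.3882598876953), (252.8157958984375, 184.92002868652344), 66.73477172851562)Traceback (most recent call last):
  File "<stdin>", line 14, in <module>
  File "<stdin>", line 9, in rect
ValueError: max() iterable argument is empty
```

```bash
python3 - <<'E'
from h import *
t=cv2.imread("pics/topm.png");s=cv2.imread("pics/sidem.png")
g=cv2.cvtColor(t,cv2.COLOR_BGR2GRAY)
def rect(mask,box,z,n="top"):
    x,y,w,h=box;m=np.zeros_like(mask);m[y:y+h,x:x+w]=mask[y:y+h,x:x+w]
    cs=max(cv2.findContours(m,cv2.RETR_EXTERNAL,cv2.CHAIN_APPROX_NONE)[0],key=cv2.contourArea)
    P=np.array([plane(n,*p,z)[:2] for p in cs[:,0]],np.float32)
    return cv2.minAreaRect(cv2.convexHull(P))
print(g[190:260:6,362:434:6])
for th in(135,140,145):print("charger",rect((g>th).astype(np.uint8),(362,190,72,70),18))
for th in(50,70,90):print("packdark",rect((g<th).astype(np.uint8),(380,200,40,45),28))
a=cv2.resize(t[170:245,205:265],None,fx=8,fy=8,interpolation=cv2.INTER_CUBIC)
b=cv2.resize(s[195:255,225:320],None,fx=3.2,fy=3.2,interpolation=cv2.INTER_CUBIC)
c=cv2.resize(s[150:185,275:330],None,fx=5.5,fy=5.5,interpolation=cv2.INTER_CUBIC)
o=np.zeros((600,800,3),np.uint8);o[:,:480]=np.clip(a*2.,0,255);o[:b.shape[0],490:490+b.shape[1]]=b;o[300:300+c.shape[0],490:490+c.shape[1]]=c
cv2.imwrite("pics/crop2.png",o)
E
```

```text
[[127 128 128 127 126 124 124 123 123 126 125 127]
 [127 125 128 129 130 126 123 125 125 125 124 127]
 [124 128 128 130 128 122 127 127 118 127 126 123]
 [126 124 127 127 126  99 148  70 144 120 123 122]
 [125 125 126 125  77 149  16  66  56 135 132 125]
 [127 122 124  94 149  40  13  16  49  48 146 128]
 [122 122 113 147  79  14  16  13  15 148 125 128]
 [124 123 137 142  29  14   5   9 147 132 126 129]
 [127 127 117 137 144  52  26 136 140 124 129 125]
 [125 127 126 123 112 147 110 147 126 122 127 124]
 [126 127 125 127 128  82 148 127 126 128 126 125]
 [127 128 128 127 125 125 126 126 125 127 129 127]]
charger ((529.771240234375, -218.67776489257812), (72.37443542480469, 101.94554138183594), 49.71937561035156)
charger ((529.898681640625, -217.9869842529297), (70.72970581054688, 99.78534698486328), 49.68804931640625)
charger ((529.6729736328125, -217.59161376953125), (67.60760498046875, 97.0814208984375), 49.72591018676758)
packdark ((529.6126098632812, -214.99517822265625), (42.07484436035156, 68.22420501708984), 49.66001510620117)
packdark ((530.3209228515625, -215.6287078857422), (44.14168930053711, 72.4573745727539), 49.33310317993164)
packdark ((530.7890014648438, -215.7369842529297), (45.81151580810547, 75.5061264038086), 49.74941635131836)
```

View pics/crop2.png

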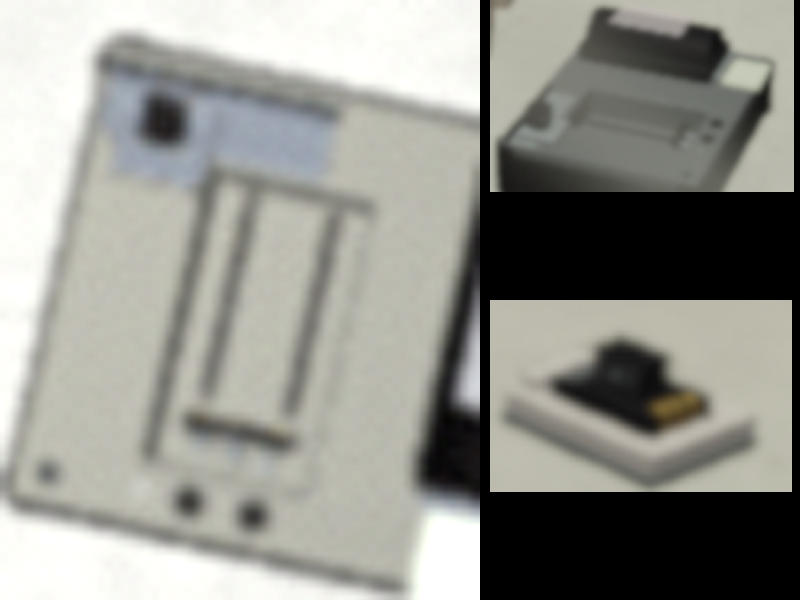

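The bay rim in the top crop runs from (210,172) to (375,208) at the tail and from (150,460) to (312,492) at the contact end. The knob is at (163,120). I'll convert these to world coordinates and check heights from the two views.

```bash
python3 - <<'E'
from h import *
T=lambda X,Y:(205+(X+.5)/8-.5,170+(Y+.5)/8-.5)
C=np.array([plane("top",*T(*p),40)[:2] for p in [(210,174),(373,208),(312,490),(150,460)]])
print(C.round(1),C.mean(0))
l=lambda a,b:(np.linalg.norm(b-a),np.degrees(np.arctan2(*(b-a)[::-1])))
print(l(C[3],C[0]),l(C[2],C[1]),l(C[1],C[0]),l(C[2],C[3]))
yaw=np.radians(-13);x=np.array([np.cos(yaw),np.sin(yaw)]);print("bay",C.mean(0)+5*x)
print("contact edge",[plane("top",*T(*p),34)[:2].round(1) for p in [(187,415),(293,437)]])
k=T(163,120);print("knob",plane("top",*k,60))
print("knob 3d",tri("top",k,"side",(225+54/3.2,195+107/3.2)))
print("bayTL 3d",tri("top",T(210,174),"side",(225+(577-490)/3.2,195+122/3.2)))
print("brass 3d",tri("top",(392.4,236.6),"side",(275+185/5.5,150+108/5.5)))
print("grip top proj side",proj("side",[530.5,-215.6,48]),"top",proj("top",[530.5,-215.6,48]))
E
```

```text
[[608.5 161.4]
 [598.7 116.1]
 [520.4 133.4]
 [529.1 178.3]] [564.16118218 147.30565737]
(np.float64(81.21972882292994), np.float64(-11.99745400963981)) (np.float64(80.15030065364704), np.float64(-12.480601440944902)) (np.float64(46.38094269371024), np.float64(77.70970713334131)) (np.float64(45.712107449612226), np.float64(79.04948025642427))
bay [569.0330325 146.1809021]
contact edge [array([541.7, 168.6]), array([535.3, 139. ])]
knob [621.62953477 172.48823414  60.        ]
knob 3d (array([620.28523486, 172.60116166,  56.41856649]), np.float64(3.450204599409774))
bayTL 3d (array([604.33198075, 160.94270981,  39.68817535]), np.float64(8.454819402687574))
brass 3d (array([ 505.28526963, -199.76002589,   22.61083387]), np.float64(0.6120688884232665))
grip top proj side [300.30006491 158.19267171] top [401.73675534 224.84159715]
```

```bash
cat >> h.py <<'E'
def down(yaw):  # tool x along world yaw (deg), z down
    c,s=np.cos(np.radians(yaw)),np.sin(np.radians(yaw));return R.from_matrix(np.array([[c,s,0],[s,-c,0],[0,0,-1.]]))
def rel(P,Rt):
    s=arm.read_state();Rc=R.from_quat(s["ee_rot"])
    print("rel",(Rc.inv().apply(np.array(P)-s["position"])).round(2),(Rc.inv()*Rt).as_rotvec().round(4),"F",s["contact_force"].round(2),"tq",s["wrist_torque"].round(3),"pos",s["position"].round(2))
E
python3 -c "
from h import *
rel([530.5,-215.6,150],down(-40.4))"
```

```text
rel [571.3  664.03  98.33] [-0.     -0.      0.3874] F [-0.43  0.67  0.6 ] tq [ 0.016  0.032 -0.012] pos [195.27 593.69 248.33]
```

Units first: shifts go in shares of 750 mm and turns go in shares of 180 degrees. So 332 mm / 750 = 0.4427, 306 mm / 750 = 0.408, 0.387 rad / 3.1416 = 0.1232.

```bash
python3 jog.py '[[[0.04, 0.0453, 0, 0, 0, 0], [0.08, 0.0907, 0, 0, 0, 0.0127], [0.12, 0.136, 0, 0, 0, 0.0255], [0.16, 0.1813, 0, 0, 0, 0.0382], [0.2, 0.2267, 0, 0, 0, 0.0509], [0.24, 0.272, 0, 0, 0, 0.0637], [0.28, 0.3173, 0, 0, 0, 0.0764], [0.32, 0.3627, 0, 0, 0, 0.0891], [0.36, 0.408, 0, 0, 0, 0.1019], [0.3813, 0.4427, 0, 0, 0, 0.1232]]]' 60; python3 -c "
from h import *
rel([530.5,-215.6,150],down(-40.4))"
```

```text
clock: 1.9
position: [363.8, 186.8, 248.6]
ee_rot: [0.938, -0.347, 0.0, -0.0]
contact_force: [0.3, -0.1, 0.1]
gripper_width: 59.8
grasp_force: 0.0
rel [388.42 197.09  98.56] [-0.0008 -0.0002 -0.0034] F [ 0.34 -0.11  0.09] tq [ 0.062 -0.017 -0.014] pos [363.75 186.76 248.63]
```

To row units: 388.4 mm / 750 = 0.5179, 355 mm / 750 = 0.4733, -0.003 rad / 3.1416 = -0.001.

```bash
python3 jog.py '[[[0.0533, 0.0267, 0, 0, 0, 0], [0.1067, 0.0533, 0, 0, 0, 0], [0.16, 0.08, 0, 0, 0, 0], [0.2133, 0.1067, 0.0133, 0, 0, 0], [0.2667, 0.1333, 0.0267, 0, 0, 0], [0.32, 0.16, 0.0533, 0, 0, 0], [0.3733, 0.1867, 0.08, 0, 0, 0], [0.4267, 0.22, 0.1067, 0, 0, 0], [0.4733, 0.24, 0.12, 0, 0, 0], [0.5179, 0.2628, 0.1315, 0, 0, -0.001]]]'; python3 jog.py '[[[0, 0, 0, 0, 0, 0], [0, 0, 0, 0, 0, 0], [0, 0, 0, 0, 0, 0]]]'; python3 -c "
from h import *
rel([530.5,-215.6,49],down(-40.4))"
```

```text
clock: 2.9
position: [531.7, -214.8, 148.7]
ee_rot: [0.939, -0.344, -0.0, 0.0]
contact_force: [0.2, -0.1, -0.0]
gripper_width: 60.3
grasp_force: 0.0
clock: 3.2
position: [531.2, -212.3, 150.0]
ee_rot: [0.939, -0.343, 0.0, -0.0]
contact_force: [0.2, -0.3, 0.2]
gripper_width: 60.1
grasp_force: 0.0
rel [  1.64   3.   101.01] [-0.0002 -0.0001  0.0039] F [ 0.22 -0.27  0.21] tq [ 0.002  0.024 -0.024] pos [ 531.17 -212.26  150.01]
```

To row units: 101 mm / 750 = 0.1347, 95 mm / 750 = 0.1267, 0.004 rad / 3.1416 = 0.0013.

```bash
python3 jog.py '[[[0.0021, 0.004, 0.0267, 0, 0, 0.0013], [0.0021, 0.004, 0.06, 0, 0, 0.0013], [0.0021, 0.004, 0.0933, 0, 0, 0.0013], [0.0021, 0.004, 0.1133, 0, 0, 0.0013], [0.0021, 0.004, 0.1267, 0, 0, 0.0013], [0.0021, 0.004, 0.1347, 0, 0, 0.0013], [0.0021, 0.004, 0.1347, 0, 0, 0.0013], [0.0021, 0.004, 0.1347, 0, 0, 0.0013]]]'; python3 - <<'E'
from h import *
rel([530.5,-215.6,49],down(-40.4))
a=arm.get_image("top")[185:255,360:440];b=arm.get_image("side")[130:200,260:340]
cv2.imwrite("pics/g1.png",cv2.resize(np.hstack([a,b]),None,fx=5,fy=5,interpolation=cv2.INTER_CUBIC))
E
```

```text
clock: 4.0
position: [531.3, -216.0, 49.6]
ee_rot: [0.938, -0.345, 0.001, -0.0]
contact_force: [0.4, -0.3, 0.1]
gripper_width: 59.9
grasp_force: 0.0
rel [-0.86  0.19  0.62] [-0.0008 -0.0015 -0.    ] F [ 0.43 -0.27  0.05] tq [-0.035  0.025 -0.   ] pos [ 531.28 -216.01   49.62]
```

View pics/g1.png

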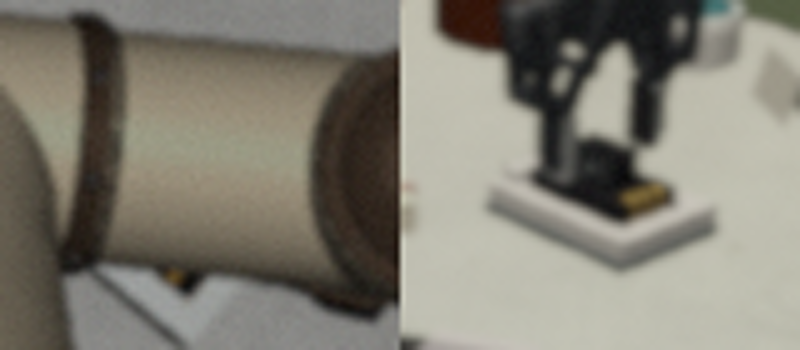

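The side half shows the fingers on either side of the grip, with the near finger at (560,150) and the far one at (648,110). The arm hides the top view. I'll close the fingers.

```bash
python3 jog.py '[[[0, 0, 0, 0, 0, 0], [0, 0, 0, 0, 0, 0], [0, 0, 0, 0, 0, 0], [0, 0, 0, 0, 0, 0], [0, 0, 0, 0, 0, 0], [0, 0, 0, 0, 0, 0]]]' 15; python3 -c "
from h import *
rel([530.5,-215.6,49],down(-40.4))"
```

```text
clock: 4.7
position: [530.8, -216.3, 49.2]
ee_rot: [0.938, -0.346, 0.0, 0.0]
contact_force: [-1.1, -0.1, 5.6]
gripper_width: 20.3
grasp_force: 62.0
rel [-0.71 -0.31  0.24] [-0.0001 -0.0006 -0.0006] F [-1.08 -0.09  5.62] tq [0.131 0.373 0.009] pos [ 530.84 -216.29   49.24]
```

To row units: -100 mm / 750 = -0.1333, -85 mm / 750 = -0.1133.

```bash
python3 jog.py '[[[0, 0, -0.004, 0, 0, 0], [0, 0, -0.0133, 0, 0, 0], [0, 0, -0.0333, 0, 0, 0], [0, 0, -0.06, 0, 0, 0], [0, 0, -0.0867, 0, 0, 0], [0, 0, -0.1133, 0, 0, 0], [0, 0, -0.1333, 0, 0, 0], [0, 0, -0.1333, 0, 0, 0], [0, 0, -0.1333, 0, 0, 0]]]'; python3 -c "
from h import *
rel([569,146.2,150],down(-12.7))"
```

```text
clock: 5.6
position: [530.2, -215.9, 148.2]
ee_rot: [0.938, -0.346, -0.0, -0.0]
contact_force: [0.2, 0.8, -2.1]
gripper_width: 20.5
grasp_force: 61.1
rel [-205.45 -300.7    -1.57] [-3.000e-04  8.000e-04 -4.846e-01] F [ 0.16  0.78 -2.15] tq [-0.002  0.023 -0.017] pos [ 530.17 -215.91  148.21]
```

To row units: -300.7 mm / 750 = -0.4009, -285 mm / 750 = -0.38, -0.485 rad / 3.1416 = -0.1544.

```bash
python3 jog.py '[[[-0.0267, -0.04, -0.0027, 0, 0, -0.0095], [-0.0533, -0.08, -0.0027, 0, 0, -0.0255], [-0.08, -0.12, -0.0027, 0, 0, -0.0414], [-0.1133, -0.1667, -0.0027, 0, 0, -0.0605], [-0.1467, -0.2133, -0.0027, 0, 0, -0.0796], [-0.18, -0.2627, -0.0027, 0, 0, -0.0987], [-0.2133, -0.312, -0.0027, 0, 0, -0.1178], [-0.24, -0.352, -0.0027, 0, 0, -0.1369], [-0.26, -0.38, -0.0027, 0, 0, -0.1496], [-0.2739, -0.4009, -0.0027, 0, 0, -0.1544]]]';python3 jog.py '[[[0, 0, 0, 0, 0, 0], [0, 0, 0, 0, 0, 0], [0, 0, 0, 0, 0, 0], [0, 0, 0, 0, 0, 0]]]'; python3 - <<'E'
from h import *
rel([569,146.2,150],down(-12.7))
s=np.mean([arm.get_image("side").astype(float) for _ in range(4)],0).astype(np.uint8);cv2.imwrite("pics/s2.png",s)
t=arm.get_image("top");cv2.imwrite("pics/t2.png",t)
o=np.zeros((600,800,3),np.uint8)
o[:600,:480]=cv2.resize(s[150:250,235:315],None,fx=6,fy=6,interpolation=cv2.INTER_CUBIC)
o[:270,490:790]=cv2.resize(t[165:255,195:295],None,fx=3,fy=3)
cv2.imwrite("pics/v2.png",o)
E
```

```text
clock: 6.6
position: [568.6, 147.6, 149.0]
ee_rot: [0.994, -0.109, -0.001, 0.001]
contact_force: [0.8, -0.1, -2.3]
gripper_width: 20.3
grasp_force: 61.1
clock: 7.0
position: [569.2, 144.8, 150.6]
ee_rot: [0.994, -0.111, -0.0, 0.0]
contact_force: [0.0, -0.0, -1.3]
gripper_width: 20.1
grasp_force: 61.1
rel [-0.53 -1.35  0.63] [ 0.0003  0.0004 -0.0009] F [ 0.02 -0.01 -1.26] tq [ 0.01   0.037 -0.058] pos [569.22 144.76 150.63]
```

View pics/v2.png

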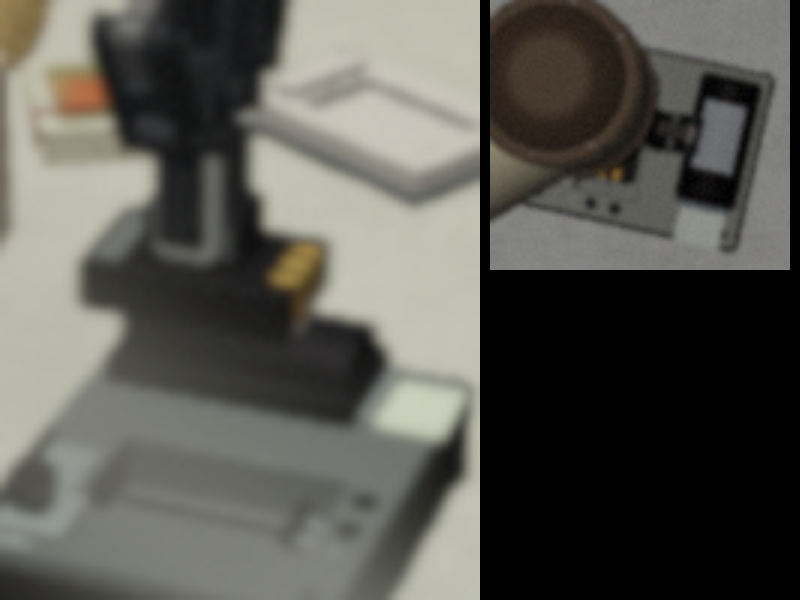

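The side view shows the pack held level, brass end at crop (298,275), above the printer. The bay is clear below at (215,500). I'll refine the bay's side edges with intensity profiles on the deck plane.

```bash
python3 - <<'E'
from h import *
from scipy.ndimage import map_coordinates as mc
g=cv2.cvtColor(cv2.imread("pics/topm.png"),cv2.COLOR_BGR2GRAY).astype(float)
B=np.array([569,146.2]);yaw=np.radians(-12.7);X=np.array([np.cos(yaw),np.sin(yaw)]);Y=np.array([-X[1],X[0]])
def samp(xs,ys,z=40):
    P=np.array([[proj("top",[*(B+x*X+y*Y),z]) for y in ys] for x in xs])
    return mc(g,[P[...,1],P[...,0]],order=3)
ys=np.arange(-32,33,1.)
for a,b in((-30,-15),(-15,0),(0,15),(15,30)):
    p=samp(np.arange(a,b,1.),ys).mean(0);print(a,b);print(" ".join(f"{int(y)}:{v:.0f}" for y,v in zip(ys,p) if abs(y)>12))
xs=np.arange(-55,50,1.);p=samp(xs,np.arange(-15,15,1.)).mean(1);print(" ".join(f"{int(y)}:{v:.0f}" for y,v in zip(xs,p) if y<-25 or y>25))
# printer outer edges (+x,+y are top edges)
ys=np.arange(50,75,1.)
for a in(-45,-10,25):print(a," ".join(f"{int(y)}:{v:.0f}" for y,v in zip(ys,samp(np.arange(a,a+15,1.),ys).mean(0))))
xs=np.arange(50,75,1.)
for a in(-70,-30,10):print(a," ".join(f"{int(y)}:{v:.0f}" for y,v in zip(xs,samp(xs,np.arange(a,a+20,1.)).mean(1))))
E
```

```text
-30 -15
-32:92 -31:92 -30:93 -29:93 -28:93 -27:92 -26:92 -25:90 -24:88 -23:87 -22:86 -21:87 -20:89 -19:90 -18:91 -17:89 -16:85 -15:79 -14:72 -13:68 13:74 14:81 15:87 16:91 17:93 18:93 19:90 20:83 21:74 22:65 23:60 24:62 25:70 26:78 27:86 28:91 29:94 30:95 31:95 32:94
-15 0
-32:92 -31:92 -30:92 -29:93 -28:93 -27:93 -26:92 -25:90 -24:88 -23:86 -22:86 -21:88 -20:89 -19:91 -18:91 -17:89 -16:83 -15:75 -14:66 -13:60 13:71 14:80 15:88 16:93 17:94 18:93 19:88 20:81 21:71 22:62 23:58 24:61 25:69 26:79 27:87 28:92 29:94 30:95 31:95 32:95
0 15
-32:93 -31:93 -30:93 -29:93 -28:93 -27:92 -26:91 -25:90 -24:88 -23:86 -22:87 -21:88 -20:91 -19:92 -18:92 -17:89 -16:83 -15:74 -14:65 -13:60 13:72 14:81 15:89 16:93 17:95 18:93 19:88 20:80 21:70 22:62 23:59 24:63 25:72 26:81 27:89 28:93 29:95 30:95 31:95 32:95Traceback (most recent call last):
  File "<stdin>", line 10, in <module>
  File "<stdin>", line 6, in samp
  File "h.py", line 11, in proj
    K,Rm,t=cal(n);p=K@(Rm@np.array(P,float)+t);return p[:2]/p[2]
           ~~~^^^
  File "h.py", line 5, in cal
    c=arm.get_calibration(n);return np.array(c["K"],float),cv2.Rodrigues(np.array(c["rvec"],float))[0],np.array(c["tvec"],float).ravel()
ValueError: time passes only in moves, steps and waits
```

```bash
sed -i 's/^def cal(n):/from functools import lru_cache\n@lru_cache\ndef cal(n):/' h.py; python3 - <<'E'
from h import *
from scipy.ndimage import map_coordinates as mc
g=cv2.cvtColor(cv2.imread("pics/topm.png"),cv2.COLOR_BGR2GRAY).astype(float)
B=np.array([569.1,146.8]);yaw=np.radians(-13.1);X=np.array([np.cos(yaw),np.sin(yaw)]);Y=np.array([-X[1],X[0]])
def samp(xs,ys,z=40):
    P=np.array([[proj("top",[*(B+x*X+y*Y),z]) for y in ys] for x in xs])
    return mc(g,[P[...,1],P[...,0]],order=3)
def cen(xs,p,lo,hi):
    m=(xs>=lo)&(xs<=hi);w=p[m].max()-p[m];w=w*(w>.4*w.max());return (w*xs[m]).sum()/w.sum()
ys=np.arange(-32,33,.5)
for a in range(-36,30,11):
    p=samp(np.arange(a,a+11,1.),ys).mean(0);print(a,"left",round(cen(ys,p,19,29),2),"right",round(cen(ys,p,-27,-19.5),2))
xs=np.arange(-55,50,1.);p=samp(xs,np.arange(-15,15,1.)).mean(1);print(" ".join(f"{int(y)}:{v:.0f}" for y,v in zip(xs,p) if y<-25 or y>25))
E
```

```text
-36 left 22.31 right -22.15
-25 left 22.63 right -22.94
-14 left 22.33 right -23.22
-3 left 22.31 right -23.04
8 left 22.28 right -23.32
19 left 22.62 right -23.03
-55:61 -54:62 -53:67 -52:72 -51:77 -50:81 -49:84 -48:85 -47:85 -46:85 -45:87 -44:89 -43:90 -42:90 -41:90 -40:88 -39:85 -38:80 -37:74 -36:64 -35:54 -34:47 -33:45 -32:51 -31:61 -30:73 -29:82 -28:87 -27:89 -26:88 26:84 27:84 28:84 29:84 30:84 31:83 32:80 33:76 34:71 35:68 36:67 37:71 38:77 39:82 40:86 41:87 42:87 43:86 44:85 45:84 46:84 47:84 48:85 49:85
```

```bash
cat >> h.py <<'E'
def corner(xc,zc,th,yc=0.,dx=.7,h=39.2,yaw=-13.1,B=(569.1,146.8,20)):
    c,s=np.cos(th),np.sin(th);a=36+dx
    p=np.array([xc+a*c-h*s,yc,zc+a*s+h*c])
    P=np.array(B)+R.from_euler('z',yaw,degrees=True).apply(p)
    rel(P,down(yaw)*R.from_euler('y',th))
def where(dx=.7,h=39.2,yaw=-13.1,B=(569.1,146.8,20)):
    s=arm.read_state();Rb=R.from_euler('z',yaw,degrees=True).inv()
    Rt=Rb*R.from_quat(s["ee_rot"]);p=Rb.apply(s["position"]-np.array(B))
    f=lambda v:(p+Rt.apply(v)).round(2)
    z=Rt.as_matrix()
    print("corner",f([-36-dx,0,h]),"tail",f([36-dx,0,h]),"tilt",round(np.arctan2(z[2,0],z[0,0]),3),"roll",round(z[2,1],4),"yawerr",round(z[1,0],4),"F bay",Rb.apply(s["contact_force"]).round(2),"tq",Rb.apply(s["wrist_torque"]).round(3),"t",s["clock"],"w",round(s["gripper_width"],1))
E
python3 -c "
from h import *
where();corner(-25,26,.35)"
```

```text
corner [-36.11  -1.45  91.59] tail [35.89 -0.94 91.6 ] tilt 0.0 roll -0.0001 yawerr 0.0071 F bay [ 0.38  0.41 -0.96] tq [-0.045 -0.033 -0.024] t 7.25 w 20.2
rel [-4.55 -1.22 55.39] [-0.0013  0.3499  0.007 ] F [ 0.46  0.31 -0.96] tq [-0.052 -0.022 -0.024] pos [569.4  145.51 150.8 ]
```

To row units: 55.4 mm / 750 = 0.0739, 53 mm / 750 = 0.0707, 0.35 rad / 3.1416 = 0.1114.

```bash
python3 jog.py '[[[-0.0013, -0.0016, 0.0067, 0, 0.0255, 0.0022], [-0.0027, -0.0016, 0.016, 0, 0.0573, 0.0022], [-0.0053, -0.0016, 0.0293, 0, 0.0891, 0.0022], [-0.006, -0.0016, 0.0427, 0, 0.1114, 0.0022], [-0.006, -0.0016, 0.06, 0, 0.1114, 0.0022], [-0.006, -0.0016, 0.0707, 0, 0.1114, 0.0022], [-0.006, -0.0016, 0.0739, 0, 0.1114, 0.0022], [-0.006, -0.0016, 0.0739, 0, 0.1114, 0.0022], [-0.006, -0.0016, 0.0739, 0, 0.1114, 0.0022], [-0.006, -0.0016, 0.0739, 0, 0.1114, 0.0022]]]';python3 - <<'E'
from h import *
where();corner(-25,8,.35)
s=arm.get_image("side");cv2.imwrite("pics/v3.png",cv2.resize(s[165:255,225:325],None,fx=6,fy=6,interpolation=cv2.INTER_CUBIC))
E
```

```text
clock: 8.25
position: [566.1, 148.7, 96.2]
ee_rot: [0.978, -0.112, 0.174, 0.019]
contact_force: [-0.9, -0.0, -1.3]
gripper_width: 20.5
grasp_force: 61.1
corner [-24.34   1.28  26.77] tail [43.26  1.29 51.56] tilt 0.351 roll -0.0027 yawerr 0.0 F bay [-0.88 -0.23 -1.31] tq [-0.056  0.933  0.027] t 8.25 w 20.5
rel [-7.03  1.22 17.45] [-0.0029 -0.0015  0.    ] F [-0.91 -0.02 -1.31] tq [0.157 0.922 0.027] pos [566.08 148.71  96.21]
```

View pics/v3.png

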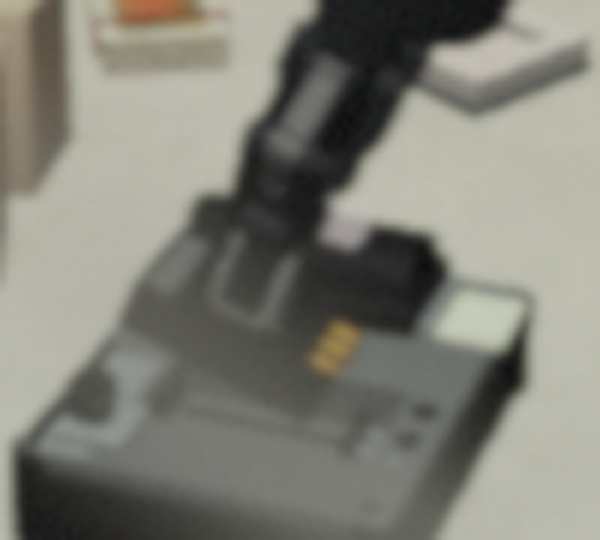

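The pack is held at a slant, brass end down at crop (335,345), over the bay's contact end. The pose was still settling, so I'll read it again.

```bash
for i in 1 2 3; do python3 jog.py '[[[0, 0, 0, 0, 0, 0], [0, 0, 0, 0, 0, 0], [0, 0, 0, 0, 0, 0]]]' >/dev/null;python3 -c "
from h import *
where();corner(-25,8,.35)"|sed 's/F \[.*//';done
```

```text
corner [-25.07   0.56  26.01] tail [42.56  0.61 50.71] tilt 0.35 roll -0.0014 yawerr 0.0006 F bay [-0.19  0.04 -1.76] tq [-0.063  0.89  -0.006] t 8.6 w 20.2
rel [-6.11  0.54 16.95] [-0.0017 -0.0002  0.0006] 
corner [-25.09   0.42  25.88] tail [42.55  0.46 50.57] tilt 0.35 roll -0.0011 yawerr 0.0006 F bay [-0.64  0.26 -1.34] tq [ 0.017  0.951 -0.013] t 8.9 w 20.6
rel [-6.05  0.41 16.82] [-0.0014  0.      0.0006] 
corner [-25.09   0.42  25.9 ] tail [42.54  0.45 50.59] tilt 0.35 roll -0.0012 yawerr 0.0005 F bay [ 0.43  0.77 -1.24] tq [-0.028  0.802 -0.051] t 9.2 w 20.6
rel [-6.05  0.4  16.85] [-0.0015  0.      0.0005]
```

To row units: 16.85 mm / 750 = 0.0225, -6.05 mm / 750 = -0.0081.

```bash
python3 jog.py '[[[-0.002, 0.0005, 0.0056, 0, 0, 0], [-0.004, 0.0005, 0.0112, 0, 0, 0], [-0.006, 0.0005, 0.0168, 0, 0, 0], [-0.0081, 0.0005, 0.0225, 0, 0, 0], [-0.0081, 0.0005, 0.0225, 0, 0, 0], [-0.0081, 0.0005, 0.0225, 0, 0, 0], [-0.0081, 0.0005, 0.0225, 0, 0, 0], [-0.0081, 0.0005, 0.0225, 0, 0, 0]]]';python3 -c "
from h import *
where();corner(-25,1.5,.35)"
```

```text
clock: 10.0
position: [565.3, 148.2, 77.6]
ee_rot: [0.978, -0.112, 0.173, 0.019]
contact_force: [-0.0, 2.5, -3.9]
gripper_width: 20.6
grasp_force: 61.0
corner [-25.01   0.57   8.21] tail [42.62  0.63 32.92] tilt 0.35 roll -0.0018 yawerr 0.0008 F bay [-0.59  2.41 -3.91] tq [0.576 1.063 0.17 ] t 10.0 w 20.6
rel [-2.29  0.53  6.32] [-0.0022 -0.0002  0.0008] F [-0.03  2.48 -3.91] tq [0.802 0.905 0.17 ] pos [565.33 148.2   77.63]
```

```bash
for i in 1 2; do python3 jog.py '[[[0, 0, 0, 0, 0, 0], [0, 0, 0, 0, 0, 0]]]' >/dev/null;python3 -c "
from h import *
where();corner(-25,1.5,.35)"|sed 's/F \[.*//';done
```

```text
corner [-24.98   0.54   8.17] tail [42.65  0.6  32.87] tilt 0.35 roll -0.0019 yawerr 0.0008 F bay [-0.64  1.97 -3.27] tq [0.799 1.071 0.145] t 10.2 w 20.4
rel [-2.3   0.49  6.27] [-0.0023 -0.0002  0.0008] 
corner [-24.96   0.56   8.17] tail [42.67  0.61 32.87] tilt 0.35 roll -0.0021 yawerr 0.0008 F bay [-0.76  3.76 -2.64] tq [0.971 1.164 0.27 ] t 10.4 w 20.7
rel [-2.32  0.5   6.25] [-0.0025 -0.0002  0.0008]
```

To row units: -0.8 mm / 750 = -0.0011, -0.4 mm / 750 = -0.0005.

```bash
python3 jog.py '[[[0, -0.0005, 0, 0, 0, 0], [0, -0.0011, 0, 0, 0, 0], [0, -0.0011, 0, 0, 0, 0], [0, -0.0011, 0, 0, 0, 0]]]' >/dev/null;python3 -c "
from h import *
where()"; python3 jog.py '[[[0, -0.0005, 0, 0, 0, 0], [0, -0.0011, 0, 0, 0, 0], [0, -0.0011, 0, 0, 0, 0], [0, -0.0011, 0, 0, 0, 0]]]' >/dev/null;python3 -c "
from h import *
where()"
```

```text
corner [-24.92   0.61   8.09] tail [42.71  0.64 32.79] tilt 0.35 roll -0.0008 yawerr 0.0003 F bay [-1.08  2.17 -0.92] tq [0.478 1.061 0.126] t 10.8 w 20.2
corner [-25.04   1.15   7.83] tail [42.6   1.17 32.5 ] tilt 0.35 roll -0.0004 yawerr 0.0003 F bay [ 0.22  0.29 -2.14] tq [-0.04   0.926  0.002] t 11.2 w 20.3
```

The side contact is gone at y = 1.15, so the bay's centre is at about +1.4. I'll lower further.

To row units: 5.6 mm / 750 = 0.0075, -1.4 mm / 750 = -0.0019.

```bash
python3 jog.py '[[[-0.0009, -0.0004, 0.0027, 0, 0, 0], [-0.0019, -0.0004, 0.0052, 0, 0, 0], [-0.0027, -0.0004, 0.0075, 0, 0, 0], [-0.0027, -0.0004, 0.0075, 0, 0, 0], [-0.0027, -0.0004, 0.0075, 0, 0, 0], [-0.0027, -0.0004, 0.0075, 0, 0, 0]]]' >/dev/null;python3 -c "
from h import *
where()"; python3 jog.py '[[[0, 0, 0, 0, 0, 0], [0, 0, 0, 0, 0, 0]]]' >/dev/null;python3 -c "
from h import *
where();corner(-33,1.5,.35,1.4)"
```

```text
corner [-24.94   1.95   2.12] tail [42.69  1.98 26.81] tilt 0.35 roll -0.0012 yawerr 0.0004 F bay [-0.16 -0.11 -2.71] tq [0.023 0.877 0.008] t 11.8 w 20.6
corner [-24.97   2.03   2.15] tail [42.66  2.07 26.85] tilt 0.35 roll -0.0013 yawerr 0.0005 F bay [-0.28  0.41 -1.61] tq [ 0.001  0.898 -0.027] t 12.0 w 20.8
rel [-7.76  0.58 -2.14] [-0.0015 -0.0002  0.0005] F [-0.18  0.46 -1.61] tq [ 0.205  0.874 -0.027] pos [565.71 149.63  71.56]
```

Units first: shifts go in shares of 750 mm and turns go in shares of 180 degrees. So -4.7 mm / 750 = -0.0063, -3 mm / 750 = -0.004.

```bash
python3 jog.py '[[[-0.0013, 0.0007, -0.0005, 0, 0, 0], [-0.0027, 0.0007, -0.0009, 0, 0, 0], [-0.004, 0.0007, -0.0014, 0, 0, 0], [-0.0063, 0.0007, -0.0023, 0, 0, 0], [-0.0063, 0.0007, -0.0023, 0, 0, 0], [-0.0063, 0.0007, -0.0023, 0, 0, 0], [-0.0063, 0.0007, -0.0023, 0, 0, 0]]]' >/dev/null;python3 -c "
from h import *
where()"; python3 jog.py '[[[0, 0, 0, 0, 0, 0], [0, 0, 0, 0, 0, 0]]]' >/dev/null;python3 -c "
from h import *
where();corner(-33,1.5,.35,1.4)"
```

```text
corner [-29.62   1.48   2.28] tail [38.    1.5  27.02] tilt 0.351 roll -0.0013 yawerr 0.0002 F bay [ 2.66 -1.47 -2.33] tq [-0.137  0.051 -0.031] t 12.7 w 20.4
corner [-29.74   1.49   2.23] tail [37.89  1.51 26.96] tilt 0.351 roll -0.0012 yawerr 0.0003 F bay [ 2.09 -0.08 -0.54] tq [-0.151  0.019 -0.053] t 12.9 w 20.6
rel [-3.3   0.04 -0.41] [-0.0015 -0.0005  0.0003] F [ 2.02 -0.55 -0.54] tq [-0.142  0.052 -0.053] pos [560.93 150.18  71.65]
```

To row units: -3 mm / 750 = -0.004, -2 mm / 750 = -0.0027.

```bash
python3 jog.py '[[[-0.0013, 0, -0.0003, 0, 0, 0], [-0.0027, 0, -0.0005, 0, 0, 0], [-0.004, 0, -0.0007, 0, 0, 0], [-0.004, 0, -0.0007, 0, 0, 0], [-0.004, 0, -0.0007, 0, 0, 0], [-0.004, 0, -0.0007, 0, 0, 0]]]' >/dev/null;python3 -c "
from h import *
where()"; python3 jog.py '[[[0, 0, 0, 0, 0, 0], [0, 0, 0, 0, 0, 0]]]' >/dev/null;python3 -c "
from h import *
where();corner(-33.5,1,.35,1.4)"
```

```text
corner [-32.36   1.55   2.04] tail [35.25  1.55 26.82] tilt 0.351 roll -0.0015 yawerr 0.0 F bay [ 4.21 -1.54  2.25] tq [-0.371 -0.781 -0.133] t 13.5 w 20.6
corner [-32.55   1.57   1.9 ] tail [35.06  1.58 26.65] tilt 0.351 roll -0.0015 yawerr 0.0002 F bay [ 5.35 -2.3   4.05] tq [-0.454 -0.866 -0.122] t 13.7 w 20.3
rel [-1.16  0.11  0.55] [-0.0017 -0.0009  0.0002] F [ 4.69 -3.45  4.05] tq [-0.638 -0.74  -0.122] pos [558.18 150.89  71.32]
```

```bash
python3 -c "
from h import *
corner(-34.3,2.3,.28,1.25);corner(-35.4,2.3,.2,1.25);corner(-36.4,2.2,.12,1.25);corner(-37.2,2.1,.06,1.25)"|sed 's/F \[.*//'
```

```text
rel [1.18 0.26 1.72] [-0.0017 -0.0709  0.0003] 
rel [2.94 0.27 4.61] [-0.0017 -0.1509  0.0003] 
rel [4.49 0.27 7.83] [-0.0016 -0.2309  0.0004] 
rel [ 5.41  0.28 10.39] [-0.0016 -0.2909  0.0004]
```

To row units: 1.7 mm / 750 = 0.0023, 1.2 mm / 750 = 0.0016, -0.071 rad / 3.1416 = -0.0226.

```bash
python3 jog.py '[[[0.0003, 0.0004, 0.0003, 0, -0.0048, 0], [0.0007, 0.0004, 0.0009, 0, -0.0111, 0], [0.0012, 0.0004, 0.0016, 0, -0.0169, 0], [0.0015, 0.0004, 0.0023, 0, -0.0226, 0], [0.0015, 0.0004, 0.0023, 0, -0.0226, 0], [0.0015, 0.0004, 0.0023, 0, -0.0226, 0], [0.0015, 0.0004, 0.0023, 0, -0.0226, 0]]]' >/dev/null;python3 -c "
from h import *
where();corner(-34.4,2.3,.28,1.25);corner(-35.4,2.3,.2,1.25);corner(-36.4,2.2,.12,1.25)"|sed 's/F \[.*//'
```

```text
corner [-35.06   2.03   1.36] tail [34.16  2.14 21.17] tilt 0.279 roll -0.0031 yawerr 0.0016 F bay [ 4.74  0.14 -1.23] tq [ 0.293 -0.643 -0.131] t 14.4 w 20.3
rel [ 0.84  0.69 -0.77] [-0.0037  0.0012  0.0016] 
rel [2.9  0.7  2.01] [-0.0036 -0.0788  0.0017] 
rel [4.68 0.72 5.12] [-0.0035 -0.1588  0.0019]
```

To row units: -0.4 mm / 750 = -0.0005, 0.2 mm / 750 = 0.0003.

```bash
python3 -c "
from h import *
corner(-36.3,1.6,.24,1.5);corner(-36.4,1.6,.2,1.5)"|sed 's/F \[.*//'; python3 jog.py '[[[0, 0.0003, 0, 0, 0, 0], [-0.0005, 0.0005, 0, 0, 0, 0], [-0.0005, 0.0005, 0, 0, 0, 0], [-0.0005, 0.0005, 0, 0, 0, 0]]]' >/dev/null;python3 -c "
from h import *
where()
for a in ((-36.3,1.6,.24,1.3),(-36.5,1.6,.2,1.3),(-37,1.6,.16,1.3),(-37.5,1.6,.12,1.3)): corner(*a)"|sed 's/F \[.*//'
```

```text
rel [0.36 0.45 0.88] [-0.0036 -0.0388  0.0017] 
rel [1.75 0.45 2.41] [-0.0036 -0.0788  0.0017] 
corner [-35.02   1.97   1.61] tail [34.19  2.08 21.47] tilt 0.279 roll -0.0037 yawerr 0.0016 F bay [ 6.49  2.81 -1.78] tq [ 0.618 -0.891  0.072] t 14.8 w 20.4
rel [0.28 0.56 1.13] [-0.0042 -0.0394  0.0016] 
rel [1.57 0.57 2.63] [-0.0042 -0.0794  0.0017] 
rel [2.5  0.58 4.11] [-0.0042 -0.1194  0.0018] 
rel [3.37 0.59 5.65] [-0.0041 -0.1594  0.0019]
```

The contacts are near their stop (6.5 N) and the -y wall is felt at y≈2.0, so I'll shift to +y and start rocking down.

To row units: -0.8 mm / 750 = -0.0011, -0.4 mm / 750 = -0.0005.

```bash
python3 jog.py '[[[0.0003, -0.0005, 0, 0, 0, 0], [0.0003, -0.0011, 0, 0, 0, 0], [0.0003, -0.0011, 0, 0, 0, 0], [0.0003, -0.0011, 0, 0, 0, 0]]]' >/dev/null;python3 -c "
from h import *
where()
for a in ((-35.3,1.6,.24,2.3),(-35.9,1.6,.2,2.3),(-36.4,1.6,.16,2.3),(-37,1.6,.12,2.3)): corner(*a)"|sed 's/F \[.*//'
```

```text
corner [-35.     2.03   1.6 ] tail [34.21  2.12 21.43] tilt 0.279 roll -0.0022 yawerr 0.0012 F bay [ 5.57  1.11 -2.22] tq [ 0.366 -0.832  0.033] t 15.2 w 20.2
rel [ 1.21 -0.32  1.38] [-0.0026 -0.039   0.0012] 
rel [ 2.12 -0.32  2.77] [-0.0026 -0.079   0.0013] 
rel [ 3.05 -0.31  4.25] [-0.0026 -0.119   0.0013] 
rel [ 3.82 -0.31  5.75] [-0.0025 -0.159   0.0014]
```

To row units: 1.4 mm / 750 = 0.0019, 1.2 mm / 750 = 0.0016, -0.04 rad / 3.1416 = -0.0127.

```bash
python3 jog.py '[[[0.0007, -0.0003, 0.0009, 0, -0.0064, 0], [0.0016, -0.0007, 0.0019, 0, -0.0127, 0], [0.0016, -0.0007, 0.0019, 0, -0.0127, 0], [0.0016, -0.0007, 0.0019, 0, -0.0127, 0], [0.0016, -0.0007, 0.0019, 0, -0.0127, 0]]]' >/dev/null;python3 -c "
from h import *
where()
for a in ((-35.9,1.6,.2,2.3),(-36.4,1.6,.16,2.3),(-37,1.6,.12,2.3)): corner(*a)"|sed 's/F \[.*//'
```

```text
corner [-35.31   1.95   1.55] tail [34.64  2.05 18.6 ] tilt 0.239 roll -0.0013 yawerr 0.0014 F bay [ 5.58 -0.3  -0.7 ] tq [-0.07  -1.05  -0.029] t 15.7 w 20.9
rel [ 0.95 -0.36  1.28] [-0.0016 -0.0391  0.0014] 
rel [ 1.94 -0.36  2.71] [-0.0016 -0.0791  0.0014] 
rel [ 2.77 -0.35  4.19] [-0.0016 -0.1191  0.0014]
```

To row units: 2.7 mm / 750 = 0.0036, 2 mm / 750 = 0.0027, -0.08 rad / 3.1416 = -0.0255.

```bash
python3 jog.py '[[[0.0007, 0, 0.0009, 0, -0.0064, 0], [0.0012, 0, 0.0017, 0, -0.0127, 0], [0.0019, 0, 0.0027, 0, -0.0191, 0], [0.0025, 0, 0.0036, 0, -0.0255, 0], [0.0025, 0, 0.0036, 0, -0.0255, 0], [0.0025, 0, 0.0036, 0, -0.0255, 0], [0.0025, 0, 0.0036, 0, -0.0255, 0]]]' >/dev/null;python3 -c "
from h import *
where()
for a in ((-36.4,1.6,.16,2),(-37,1.6,.12,2),(-37.4,1.6,.08,2)): corner(*a)"|sed 's/F \[.*//'
```

```text
corner [-36.22   1.88   1.44] tail [34.86  2.   12.89] tilt 0.16 roll -0.0014 yawerr 0.0017 F bay [ 3.82 -0.16 -2.08] tq [-0.077 -1.275 -0.019] t 16.4 w 20.9
rel [-0.16 -0.13 -0.2 ] [-0.0017  0.0003  0.0017] 
rel [ 0.79 -0.13  1.2 ] [-0.0017 -0.0397  0.0017] 
rel [ 1.87 -0.12  2.7 ] [-0.0017 -0.0797  0.0018]
```

To row units: 2.6 mm / 750 = 0.0035, 1.9 mm / 750 = 0.0025, -0.08 rad / 3.1416 = -0.0255.

```bash
python3 jog.py '[[[0.0001, 0, 0.0008, 0, -0.0064, 0], [0.0007, 0, 0.0016, 0, -0.0127, 0], [0.0013, 0, 0.0025, 0, -0.0191, 0], [0.002, 0, 0.0035, 0, -0.0255, 0], [0.002, 0, 0.0035, 0, -0.0255, 0], [0.002, 0, 0.0035, 0, -0.0255, 0], [0.002, 0, 0.0035, 0, -0.0255, 0]]]' >/dev/null;python3 -c "
from h import *
where()
for a in ((-37.4,1.4,.08,2),(-37.8,1.4,.04,2),(-37.8,1.4,.0,2)): corner(*a)"|sed 's/F \[.*//'
```

```text
corner [-37.53   1.88   1.43] tail [34.24  2.01  7.22] tilt 0.08 roll -0.0016 yawerr 0.0018 F bay [ 5.44  0.01 -2.6 ] tq [-0.059 -1.513 -0.003] t 17.1 w 20.7
rel [ 0.14 -0.12  0.06] [-0.0017 -0.0005  0.0018] 
rel [ 1.28 -0.12  1.53] [-0.0017 -0.0405  0.0018] 
rel [ 2.76 -0.11  3.09] [-0.0016 -0.0805  0.0018]
```

To row units: 3.1 mm / 750 = 0.0041, 2.7 mm / 750 = 0.0036, -0.08 rad / 3.1416 = -0.0255.

```bash
python3 jog.py '[[[0.0008, 0, 0.0009, 0, -0.0064, 0], [0.0016, 0, 0.002, 0, -0.0127, 0], [0.0027, 0, 0.0031, 0, -0.0191, 0], [0.0036, 0, 0.0041, 0, -0.0255, 0], [0.0036, 0, 0.0041, 0, -0.0255, 0], [0.0036, 0, 0.0041, 0, -0.0255, 0], [0.0036, 0, 0.0041, 0, -0.0255, 0]]]' >/dev/null;python3 -c "
from h import *
where()
for a in ((-37.4,0.4,.0,2),(-37,0,.0,2)): corner(*a)"|sed 's/F \[.*//'
```

```text
corner [-37.94   1.86   1.4 ] tail [34.06  1.96  1.4 ] tilt -0.0 roll -0.0014 yawerr 0.0013 F bay [ 5.03 -0.36 -2.72] tq [-0.077 -1.657 -0.1  ] t 17.8 w 20.7
rel [ 0.53 -0.14  1.  ] [-0.0014  0.0001  0.0013] 
rel [ 0.93 -0.14  1.4 ] [-0.0014  0.0001  0.0013]
```

Flat. Now lower gently by feel.

To row units: 0.6 mm / 750 = 0.0008, 0.3 mm / 750 = 0.0004.

```bash
for r in 1 2 3; do python3 jog.py '[[[0.0003, 0, 0.0004, 0, 0, 0], [0.0004, 0, 0.0008, 0, 0, 0], [0.0004, 0, 0.0008, 0, 0, 0], [0.0004, 0, 0.0008, 0, 0, 0]]]' >/dev/null;python3 -c "
from h import *
where()";done
```

```text
corner [-37.71   1.88   1.29] tail [34.29  1.99  1.28] tilt -0.0 roll -0.0013 yawerr 0.0016 F bay [ 5.13 -1.06 -1.01] tq [-0.311 -1.492 -0.046] t 18.2 w 20.5
corner [-37.48   1.95   0.97] tail [34.52  2.04  0.95] tilt -0.0 roll -0.0013 yawerr 0.0012 F bay [ 5.38 -0.89  0.42] tq [-4.030e-01 -1.531e+00  1.000e-03] t 18.6 w 20.6
corner [-37.35   1.98   0.36] tail [34.65  2.06  0.31] tilt -0.001 roll -0.0012 yawerr 0.001 F bay [ 5.09 -1.92  0.64] tq [-0.429 -1.495 -0.006] t 19.0 w 20.3
```

To row units: 0.5 mm / 750 = 0.0007, 0.3 mm / 750 = 0.0004.

```bash
for r in 1 2; do python3 jog.py '[[[0.0001, 0, 0.0004, 0, 0, 0], [0.0003, 0, 0.0007, 0, 0, 0], [0.0003, 0, 0.0007, 0, 0, 0], [0.0003, 0, 0.0007, 0, 0, 0]]]' >/dev/null;python3 -c "
from h import *
where()";done
```

```text
corner [-37.3    1.97   0.07] tail [3.47e+01 2.04e+00 1.00e-02] tilt -0.001 roll -0.0011 yawerr 0.0011 F bay [ 3.03 -2.75  4.66] tq [-0.573 -1.071 -0.061] t 19.4 w 20.6
corner [-37.29   1.94   0.08] tail [34.71  2.02 -0.  ] tilt -0.001 roll -0.001 yawerr 0.0011 F bay [ 1.69 -2.99  7.32] tq [-0.615 -0.554 -0.06 ] t 19.8 w 20.4
```

Floor felt at z≈0, as expected. I'll ease off and release.

To row units: -0.6 mm / 750 = -0.0008, 0.3 mm / 750 = 0.0004.

```bash
python3 jog.py '[[[0.0004, 0, -0.0008, 0, 0, 0], [0.0004, 0, -0.0008, 0, 0, 0]]]' >/dev/null;python3 -c "
from h import *
where()"; python3 jog.py '[[[0, 0, 0, 0, 0, 0], [0, 0, 0, 0, 0, 0], [0, 0, 0, 0, 0, 0], [0, 0, 0, 0, 0, 0], [0, 0, 0, 0, 0, 0]]]' 38; python3 jog.py '[[[0, 0, -0.0133, 0, 0, 0], [0, 0, -0.04, 0, 0, 0], [0, 0, -0.08, 0, 0, 0], [0, 0, -0.12, 0, 0, 0], [0, 0, -0.16, 0, 0, 0], [0, 0, -0.16, 0, 0, 0], [0, 0, -0.16, 0, 0, 0]]]';python3 - <<'E'
from h import *
s=arm.get_image("side");t=arm.get_image("top")
o=np.zeros((600,800,3),np.uint8)
o[:450,:500]=cv2.resize(s[165:255,225:325],None,fx=5,fy=5,interpolation=cv2.INTER_CUBIC)
o[:270,500:800]=cv2.resize(t[165:255,195:295],None,fx=3,fy=3)
cv2.imwrite("pics/v4.png",o);cv2.imwrite("pics/s4.png",s)
E
```

```text
corner [-37.27   1.98   0.11] tail [ 3.473e+01  2.060e+00 -2.000e-02] tilt -0.002 roll -0.0009 yawerr 0.001 F bay [ 0.85 -1.7   4.62] tq [-0.423 -0.466 -0.124] t 20.0 w 20.6
clock: 20.5
position: [569.1, 148.8, 58.6]
ee_rot: [0.994, -0.114, -0.001, -0.0]
contact_force: [0.1, -0.6, -0.2]
gripper_width: 38.2
grasp_force: 0.0
clock: 21.2
position: [569.6, 148.8, 180.4]
ee_rot: [0.994, -0.114, 0.0, -0.002]
contact_force: [0.7, -0.5, -0.4]
gripper_width: 38.1
grasp_force: 0.0
```

View pics/v4.png

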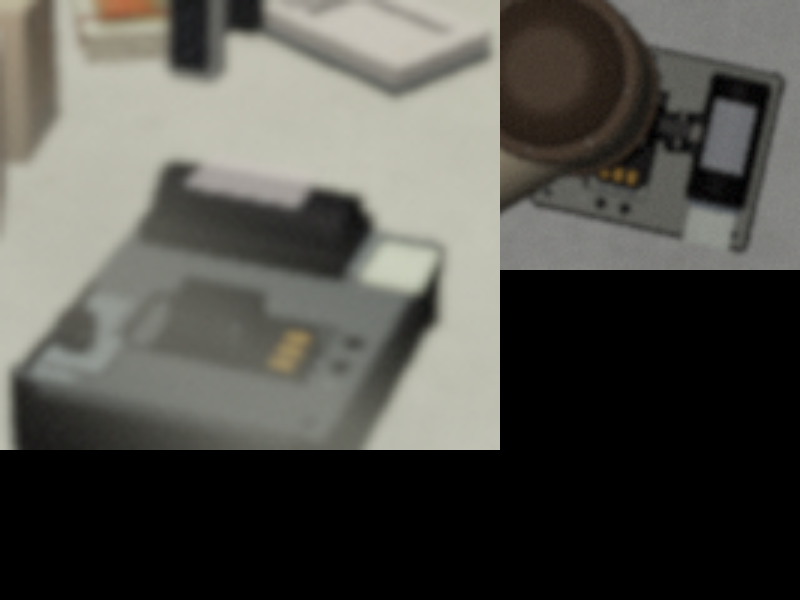

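The side view shows the pack flat in the bay, brass contacts at crop (290,350), with the bolt knob at (75,325) still open. Next is the bolt.

```bash
python3 -c "
from h import *
rel([621.6,173,100],down(-13.1))"
```

```text
rel [ 46.01 -35.9   78.2 ] [-0.0004  0.0025  0.0007] F [ 0.28  0.08 -0.48] tq [-0.059  0.038 -0.044] pos [568.85 148.35 178.3 ]
```

To row units: 78 mm / 750 = 0.104, 65 mm / 750 = 0.0867.

```bash
python3 jog.py '[[[0.02, -0.016, 0.0133, 0, 0, 0], [0.04, -0.032, 0.0333, 0, 0, 0], [0.0613, -0.048, 0.06, 0, 0, 0], [0.0613, -0.048, 0.0867, 0, 0, 0], [0.0613, -0.048, 0.104, 0, 0, 0], [0.0613, -0.048, 0.104, 0, 0, 0], [0.0613, -0.048, 0.104, 0, 0, 0], [0.0613, -0.048, 0.104, 0, 0, 0]]]'>/dev/null; python3 jog.py '[[[0, 0, 0, 0, 0, 0], [0, 0, 0, 0, 0, 0], [0, 0, 0, 0, 0, 0]]]' >/dev/null; python3 - <<'E'
from h import *
rel([621.6,173,64],down(-13.1))
s=arm.get_image("side")
cv2.imwrite("pics/v5.png",cv2.resize(s[165:255,205:305],None,fx=6,fy=6,interpolation=cv2.INTER_CUBIC))
E
```

```text
rel [-0.82  0.78 37.66] [-0.0019  0.0002  0.001 ] F [0.22 0.56 0.16] tq [-0.003 -0.019  0.024] pos [622.57 173.5  101.67]
```

View pics/v5.png

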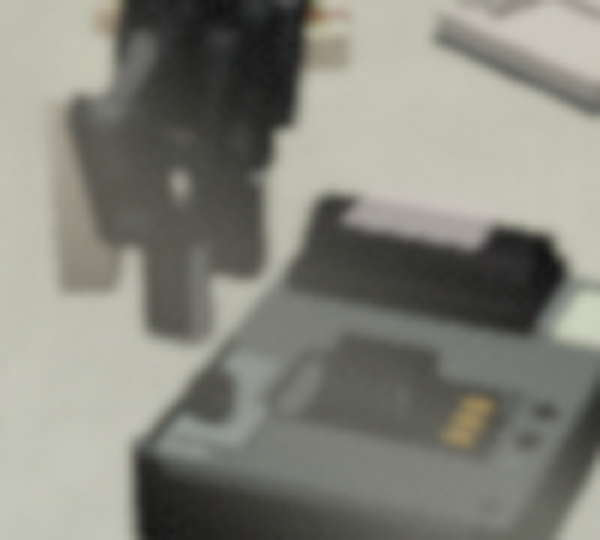

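The fingers hang at crop (180,300) and (240,240), straddling the column above the knob at (212,390). I'll descend.

To row units: 37.5 mm / 750 = 0.05, 30 mm / 750 = 0.04.

```bash
python3 jog.py '[[[-0.0005, 0.0005, 0.0133, 0, 0, 0], [-0.0011, 0.0011, 0.0267, 0, 0, 0], [-0.0011, 0.0011, 0.04, 0, 0, 0], [-0.0011, 0.0011, 0.05, 0, 0, 0], [-0.0011, 0.0011, 0.05, 0, 0, 0], [-0.0011, 0.0011, 0.05, 0, 0, 0]]]'>/dev/null; python3 -c "
from h import *
where()"; python3 jog.py '[[[0, 0, 0, 0, 0, 0], [0, 0, 0, 0, 0, 0], [0, 0, 0, 0, 0, 0], [0, 0, 0, 0, 0, 0], [0, 0, 0, 0, 0, 0]]]' 6; python3 -c "
from h import *
where()"
```

```text
corner [ 8.39 37.25  3.95] tail [80.39 37.34  3.86] tilt -0.001 roll -0.0007 yawerr 0.0012 F bay [ 0.21 -0.18 -0.11] tq [-0.004 -0.036  0.061] t 23.05 w 38.3
clock: 23.55
position: [621.8, 173.1, 64.2]
ee_rot: [0.994, -0.113, 0.0, -0.001]
contact_force: [-0.6, 0.6, 3.7]
gripper_width: 9.7
grasp_force: 59.1
corner [ 8.71 37.61  5.03] tail [80.71 37.69  5.04] tilt 0.0 roll -0.0019 yawerr 0.0012 F bay [-0.74  0.49  3.66] tq [ 0.066  0.172 -0.025] t 23.55 w 9.7
```

Knob gripped (opening reads 9.7, offset like the pack's). Slide to -y, which is the tool's +y.

To row units: 23 mm / 750 = 0.0307, 20 mm / 750 = 0.0267.

```bash
python3 jog.py '[[[0, 0.0027, 0, 0, 0, 0], [0, 0.0067, 0, 0, 0, 0], [0, 0.0107, 0, 0, 0, 0], [0, 0.0147, 0, 0, 0, 0], [0, 0.0187, 0, 0, 0, 0], [0, 0.0227, 0, 0, 0, 0], [0, 0.0267, 0, 0, 0, 0], [0, 0.0307, 0, 0, 0, 0], [0, 0.0307, 0, 0, 0, 0], [0, 0.0307, 0, 0, 0, 0]]]'>/dev/null; python3 -c "
from h import *
where()"; python3 jog.py '[[[0, 0.002, 0, 0, 0, 0], [0, 0.004, 0, 0, 0, 0], [0, 0.006, 0, 0, 0, 0], [0, 0.008, 0, 0, 0, 0], [0, 0.008, 0, 0, 0, 0], [0, 0.008, 0, 0, 0, 0]]]'>/dev/null;python3 -c "
from h import *
where()"
```

```text
corner [ 8.67 14.    5.02] tail [80.67 14.07  4.99] tilt -0.0 roll -0.0013 yawerr 0.0011 F bay [-1.19 -0.03  5.63] tq [ 0.077  0.387 -0.009] t 24.55 w 9.7
corner [8.72 9.17 5.01] tail [80.72  9.25  5.05] tilt 0.0 roll -0.003 yawerr 0.0012 F bay [-2.45  3.    5.09] tq [ 0.887  0.646 -0.026] t 25.15 w 10.0
```

To row units: 2 mm / 750 = 0.0027, 1 mm / 750 = 0.0013.

```bash
for i in 1 2; do python3 jog.py '[[[0, 0.0013, 0, 0, 0, 0], [0, 0.0027, 0, 0, 0, 0], [0, 0.0027, 0, 0, 0, 0], [0, 0.0027, 0, 0, 0, 0]]]'>/dev/null; python3 -c "
from h import *
where()";done
```

```text
corner [8.8  9.08 4.96] tail [80.8   9.19  5.09] tilt 0.002 roll -0.0058 yawerr 0.0016 F bay [-3.47  8.    4.85] tq [2.261 1.183 0.037] t 25.55 w 9.8
corner [8.86 9.02 4.96] tail [80.86  9.16  5.17] tilt 0.003 roll -0.0086 yawerr 0.002 F bay [-3.94 13.14  3.32] tq [ 3.606  1.57  -0.01 ] t 25.95 w 10.1
```

To row units: -3 mm / 750 = -0.004.

```bash
python3 jog.py '[[[0, -0.004, 0, 0, 0, 0], [0, -0.004, 0, 0, 0, 0], [0, -0.004, 0, 0, 0, 0]]]' >/dev/null; python3 -c "
from h import *
where()"; python3 jog.py '[[[0, 0, 0, 0, 0, 0], [0, 0, 0, 0, 0, 0], [0, 0, 0, 0, 0, 0], [0, 0, 0, 0, 0, 0]]]' 32 >/dev/null; python3 jog.py '[[[0, 0, -0.0133, 0, 0, 0], [0, 0, -0.04, 0, 0, 0], [0, 0, -0.0933, 0, 0, 0], [0, 0, -0.1467, 0, 0, 0], [0, 0.06, -0.1667, 0, 0, 0], [0, 0.12, -0.1667, 0, 0, 0], [0, 0.18, -0.1667, 0, 0, 0], [0, 0.24, -0.1667, 0, 0, 0], [0, 0.2933, -0.1667, 0, 0, 0], [0, 0.2933, -0.1667, 0, 0, 0]]]'; python3 - <<'E'
from h import *
s=arm.get_image("side");t=arm.get_image("top");cv2.imwrite("pics/t6.png",t)
o=np.zeros((600,800,3),np.uint8)
o[:360,:400]=cv2.resize(s[165:255,225:325],None,fx=4,fy=4,interpolation=cv2.INTER_CUBIC)
o[:600,400:800]=np.clip(cv2.resize(t[170:245,210:260],None,fx=8,fy=8,interpolation=cv2.INTER_CUBIC)*2.,0,255)
cv2.imwrite("pics/v6.png",o)
E
```

```text
corner [8.73 9.12 4.98] tail [80.73  9.23  5.05] tilt 0.001 roll -0.0042 yawerr 0.0016 F bay [-3.53  6.99  4.39] tq [ 1.81   0.941 -0.036] t 26.25 w 10.0
clock: 27.65
position: [563.6, -74.8, 189.1]
ee_rot: [0.993, -0.116, -0.0, -0.0]
contact_force: [0.7, 0.6, -0.4]
gripper_width: 32.0
grasp_force: 0.0
```

View pics/v6.png

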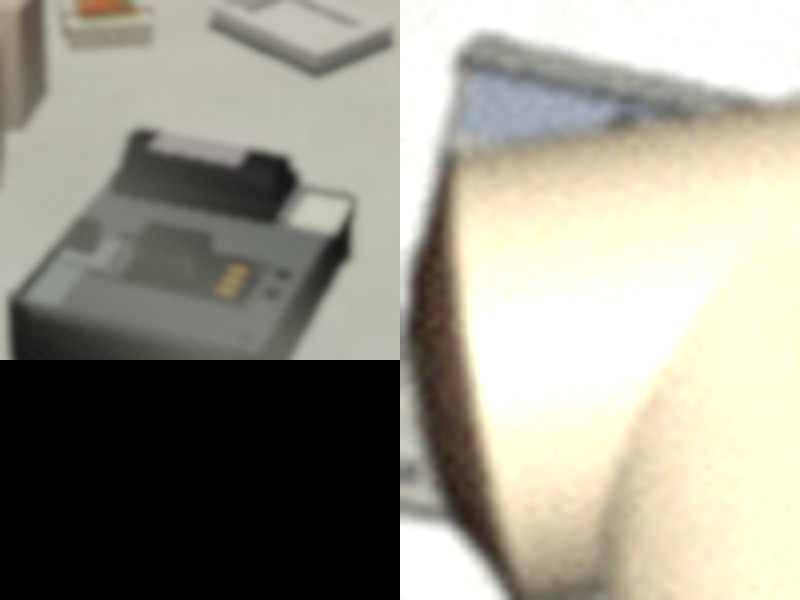

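The side view shows the bolt across the pack's tail, with the knob at crop (88,235), and the pack still flat. The bolt travelled 28.5 mm to a firm stop, more than the 27 mm needed. The robot is clear of everything, so I'm handing in.

```bash
python3 jog.py '[[[0, 0, 0, 0, 0, 0], [0, 0, 0, 0, 0, 0], [0, 0, 0, 0, 0, 0], [0, 0, 0, 0, 0, 0]]]' >/dev/null; python3 -c "
from bench import arm
print(arm.job_done())"
```

```text
the job is handed in; nothing more can be done
None
```

The pack is flat in the printer's bay with its brass end at the contacts, the bolt was slid 28.5 mm to a firm stop across its tail, and the job is handed in, though the hand-in returned no verdict.

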